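# Clip in the rolling pin and gauge its height

### The job

Check the slim wooden rolling pin in the measuring stand. Lay it centred across the two forks and push it down past both spring jaws until it is fully home with the jaws closed over it, then lower the bridge height gauge gently over the middle of the pin, so that its two legs stand flat on the two metal rails, one each side of the pin, and its sprung foot rests on top of the pin and reads its height. Leave the gauge standing there, and leave the other things on the worktop where they are.

Things in the scene. Friction and masses are not known exactly. Their poses are not given: they have to be found in the camera images.
- pin: slim plain wooden rolling pin, a round rod 28 mm in diameter, 194 mm long, rounded ends, about 100 g; lies on the worktop and can roll. Origin at its centre, on the axis (14 mm above the worktop when lying); its x axis runs along the rod.
- stand: measuring stand, fixed: pale wooden board 124 (x) x 206 (y) x 12 mm with two aluminium rails and two steel forks with sprung jaws. The pin's place runs along y over the middle. Between rails (y to 45 mm) and jaws (from 60 mm) lies a gap. Origin: middle of the board's underside.
- seat (a point): where the pin's centre lies when home, 40 mm above the stand's origin; axes as the stand's (y along the pin). A pin laid in the forks first rests on the jaw noses, about 20 to 25 mm higher; pushed down (about 10 N in all) it springs past them onto the fork floors.
- rail (a point): middle of the top of the rail on the stand's +x side, x = 35 mm, z = 38 mm; the other is its mirror image at x = -35. Each top is flat, 34 (x) x 90 (y) mm, and lies 2 mm below the axis of a pin that is home and 4 mm from its side, so fingers do not fit beside the pin there.
- fork (a point): middle of the floor of the fork at the stand's y = +83 mm, z = 26 mm; the other is at y = -83. Slot 30 mm wide (x), straight prongs up to stand z = 72 mm, then flared outwards to 88 mm; 12 mm thick in y.
- jaw_left (a joint): angle of the sprung jaw at the stand's y = +68 mm, beside the fork, hinged on the slot's +x side; its round nose, centre at z = 51 mm, reaches 4 mm into the slot. 0 closed (rest), grows as it is pushed open, 0.1 to 0.15 rad while the pin passes.
- jaw_right (a joint): the same for the jaw at y = -68 mm
- gauge: loose bridge height gauge, 390 g: aluminium bridge 86 (x) x 36 (y) mm, top at z = 60, on two legs 16 x 36 mm at x = +-33 (50 mm clear between); on it a black grip 30 x 30 mm, z = 60 to 111 (grasp it from above); a 10 mm steel stem stands out above to z = 136. Origin between the legs at their undersides' level, z up. In use x lies across the pin, either way round.
- gauge_foot (a joint): reading in m of the sprung round foot (26 mm across) under the bridge: 0 when it hangs free 2 mm above the level of the leg undersides, grows as it is pushed up (the stem rises too); about 0.014 with the legs on the rails over a pin that is home; spring 1 to 2 N.
- tin: short food tin, 76 mm across, 58 mm tall; bystander; origin under its centre
- lemon: lemon, 72 x 55 x 56 mm; bystander
- salt_shaker: salt shaker 44 mm across, 90 mm tall; bystander
- honey: honey jar 71 mm across, 110 mm tall; bystander
- mug: spotted mug 82 x 114 x 91 mm; bystander
- spice: spice jar 41 mm across, 105 mm tall; bystander
There are look-alikes about, which are no part of the job. Several things look just like the gauge: the one meant starts farthest to the robot's right.

How it is judged:
By the outcome, as a careful person would: the job done as asked, in the order asked, and still so for the second after the job is handed in, with the robot touching nothing.
It also fails if it takes over 64 s, if anything falls off the work surface, if the arm or the gripper's body presses on something with over 40 N, if the wrist force passes 120 N, or if a joint passes its speed limit or range.

### The arm

A 6-joint arm with a two-finger parallel gripper is mounted at the origin on a cart in front of the work surface, level with it; the furniture and walls round the work are solid. World frame = base frame: x ahead of the robot, y to its left, z up, the work surface at z = 0. Lengths are in mm, angles in rad, forces in N, time in s.
With the tool pointing down it reaches from about 400 to 825 mm from the base axis. Payload 7 kg.
Tool frame: the origin (TCP) lies where the fingers leave the gripper's body, on its centre line; the fingertips stand 73 mm ahead of it and the grasp point (between the pads) lies arm.grasp_offset ahead of it (arm.grasp_offset is the distance from the TCP to the grasp point, in mm); z points along the fingers, y is the line along which they close (so a half turn about z gives the same grasp; the last joint's range is limited). The gripper opens to 85 mm and grips with 20 to 120 N. Pads are 22 mm wide; open, the fingers measure 114 mm over their backs; the gripper's body (76 mm by 85 mm) begins 54 mm behind the grasp point. The pads swing forward as they close: fully open they stand 13 mm farther back than shut.
Start: joints at [-1.037, 0.359, 0.012, 0, -1.224, -0.288], TCP at [164.224, -654.695, 303.902] pointing down, gripper open.
Joint ranges: [-3.07, 3.07], [-1.43, 2.12], [-1.02, 1.25], [-3.03, 1.67], [-3.05, -0], [-3.03, 3.03]. Speed limits (rad/s): [2.39, 2.39, 3.01, 3.14, 3.14, 3.14].

### API

Orientations are given as a 3x3 rotation matrix whose columns are the frame's x, y, z axes.
In Python, from cell import state, cams, ticket, arm gives the robot as it stands. The module is installed in compiled form; this text tells all that it offers.
- The arm moves only by the tool move_arm, never from a script. Its argument "motion" is a list of rows, each a list of 4 numbers: the shift along the tool's x, y, z in m, then the turn about the tool's z in degrees. A call has exactly 5 rows; each row shifts and turns the commanded pose from where the row before left it, along the tool's axes as they then stand; what a row does not reach is not made up. A row lasts 1/8 s, in which the tool goes at most 62.5 mm and 10.7 degrees, less where a joint would pass 70% of its speed; a pose out of reach is approached as far as the arm can. A call is refused whole if a number of a shift passes 0.0625 or a number of a turn 10.7, either way. A call with a gripper value outside its range is refused whole. "claw" is the opening, from 0 (shut) to 1 (fully open), set as the call begins (left out, the last holds). The fingers move at their own pace and stop on an object; "grip_force" is the grip in N (left out, the last holds). Time passes only in rows, so rows that do not move let the fingers close, or fill a call up. It gives the time, the measured TCP pose, the force, the opening and the grip force at its end, in the units of the state.
- state(): the state, without advancing time (a new reading comes with each control period).
- cams.get_image(name): name is "scene" or "top"; returns (picture, depth): 420x560x3 uint8, red, green, blue; 420x560 float32, mm along the optical axis (not along the pixel's ray), 0 where there is no reading.
- cams.calibration(name): a dict with "vertical_fov" (degrees; the focal length in pixels is half the picture's height over the tangent of half this angle, whatever the lens; pixels are square), "cx", "cy" (the principal point, pixels), "k1" (the pictures are not rectified: a ray, as slopes to the right and down, at radius r is drawn at 1 + k1 r^2 times it, then the intrinsics apply), "view" (4x4, takes a point from world to camera coordinates). Camera axes: x right, y up, looking along -z (the intrinsics and any distortion apply to the point x, -y, -z); pixel columns grow to the right and rows downward; lengths in mm; the calibration is good to about 2 mm. A picture is of the moment at which its call begins. calibration takes no time and is no camera call.
- ticket.finish_job(): hands the job in; it is judged then, once.
Trained networks look in the newest picture that a camera, given by its name, has taken for a name from the list of things; names that differ only in an ending like _2 or _b are one class to them, and where a whole thing is asked for, a point or a joint stands for the part that bears it (a point fixed in the world has none). Each returns a list of dicts, best first, with "p" (0 to 1); they miss things now and then, are a little off and sometimes report something else, mostly with a low value. They report only what shows in the picture. A call takes as long as a camera call. They do not tell look-alikes from the thing itself.
- cams.find_in(camera, label): "point" ([column, row] in pixels, amid what is visible of it).
The state is a dict: "time": time; "joint_positions": joint angles; "joint_velocities": joint speeds; "tau": joint torques, N m; "eef_pos": TCP position; "orientation": TCP orientation; "force": force on the tool from outside, world axes, zero at the start; "wrist_torque": the same for the moment, N m; "gripper_width": finger opening in mm; "finger_force": force on a finger pad.
Only numpy, scipy, OpenCV 4.12 (cv2) and the standard library are available. Lean on these libraries where they do the work, as an engineer would, in place of code of your own. Each camera call takes 0.05 s, during which the arm holds its last target. There are 200 camera calls.

## Working session

There is one attempt and no reset: what is moved stays moved. The work goes in short steps, Python scripts to look and compute and a tool call to move; the robot and the scene stay as the last step left them, time stands still between calls to the robot, and variables do not carry over. Pictures are saved under pics/ and viewed, at most 10 in all, crops included, and the job is handed in when it is done.

Besides the shell and the picture viewer there is one more tool, called after "Request:" by a JSON object that holds its "name" and its "arguments", one argument or row to a line. move_arm: Moves the arm, as the interface text tells. Its arguments: {"type":"object","properties":{"motion":{"type":"array","items":{"type":"array","items":{"type":"number"}}},"claw":{"type":"number"},"grip_force":{"type":"number"}},"required":["motion"]}

```bash
mkdir -p pics; cat > h.py <<'E'
import numpy as np, cv2
from cell import state,cams,ticket,arm
def K(n):
    c=cams.calibration(n); f=210/np.tan(np.radians(c['vertical_fov'])/2)
    return c,f
def world(n,depth,px):
    c,f=K(n); px=np.atleast_2d(np.array(px,float))
    Km=np.array([[f,0,c['cx']],[0,f,c['cy']],[0,0,1.]])
    u=cv2.undistortPoints(px.reshape(-1,1,2),Km,np.array([c['k1'],0,0,0.])).reshape(-1,2)
    ij=np.round(px).astype(int); d=depth[ij[:,1],ij[:,0]]
    P=np.c_[u[:,0]*d,-u[:,1]*d,-d,np.ones(len(d))]
    return (np.linalg.inv(np.array(c['view']))@P.T).T[:,:3]
def cloud(n,depth):
    v,u=np.mgrid[0:420,0:560]
    return world(n,depth,np.c_[u.ravel(),v.ravel()]).reshape(420,560,3)
E
python3 - <<'E'
from h import *
np.set_printoptions(precision=1,suppress=True)
print(arm.grasp_offset,state())
for n in('scene','top'):
    im,d=cams.get_image(n); cv2.imwrite(f'pics/{n}0.png',im[...,::-1]); np.savez(f'{n}0.npz',im=im,d=d)
    print(n,cams.calibration(n)['view'])
    for l in('pin','stand','gauge','rail','fork'):
        for r in cams.find_in(n,l)[:5]:
            print(l,round(r['p'],2),np.round(r['point']),world(n,d,r['point'])[0])
E
```

```text
53.900000000000006 {'time': 0.0, 'joint_positions': array([-1. ,  0.4,  0. , -0. , -1.2, -0.3]), 'joint_velocities': array([-0., -0., -0.,  0., -0., -0.]), 'tau': array([ -0. , -58.3,  29.3,   6.9,  -0. ,   0. ]), 'eef_pos': array([ 164.1, -654.4,  303. ]), 'orientation': array([[-1. , -0.2, -0. ],
       [-0.2,  1. ,  0. ],
       [ 0. ,  0. , -1. ]]), 'force': array([ 0.1, -0.3,  0.5]), 'wrist_torque': array([-0., -0.,  0.]), 'finger_force': 0.0, 'gripper_width': 85.72885928661975}
scene [[   -0.5    -0.9     0.    506.5]
 [    0.4    -0.2     0.9  -201.9]
 [   -0.8     0.5     0.4 -1090.2]
 [    0.      0.      0.      1. ]]
pin 0.88 [405. 197.] [ 441.3 -124.    28.8]
pin 0.64 [198. 216.] [531.8 542.   78.6]
pin 0.31 [336. 206.] [487.8 119.3  31.1]
pin 0.21 [279. 230.] [436.1 348.2  35.2]
stand 0.6 [338. 204.] [481.7 116.6  39.2]
gauge 0.93 [134. 271.] [382.3 751.8  61.6]
gauge 0.79 [244. 241.] [385.3 477.5  61.8]
gauge 0.65 [189. 250.] [403.5 614.6  63.5]
gauge 0.57 [278. 224.] [420.5 360.2  61.9]
rail 0.73 [325. 230.] [367.5 242.8  40.3]
rail 0.58 [336. 205.] [491.4 116.6  33.3]
fork 0.63 [337. 201.] [502.5 104.1  39.4]
top [[   -0.1    -1.     -0.    311.3]
 [    1.     -0.1     0.2  -518.6]
 [   -0.2     0.      1.  -1309.1]
 [    0.      0.      0.      1. ]]
pin 0.66 [405. 228.] [ 454.1 -125.1   22.9]
stand 0.57 [340. 209.] [534.3  78.3  19.4]
gauge 0.86 [175. 257.] [406.  594.  113.1]
gauge 0.78 [256. 244.] [427.3 349.8 110.3]
gauge 0.61 [131. 259.] [408.  724.7 108.5]
gauge 0.56 [217. 257.] [393.4 466.7 130.8]
gauge 0.2 [337. 212.] [526.5  86.4  15. ]
rail 0.8 [340. 213.] [523.5  77.1   8.9]
fork 0.59 [337. 208.] [540.8  85.7  11. ]
```

View pics/scene0.png

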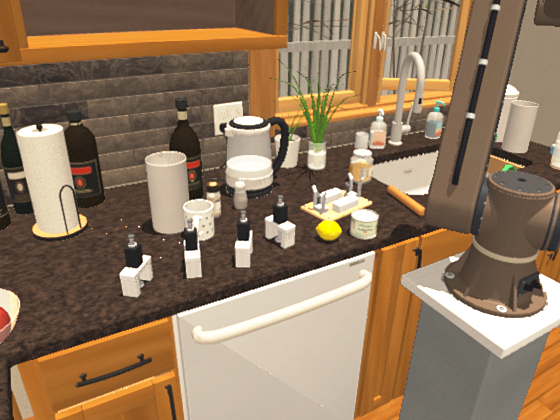

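View pics/top0.png

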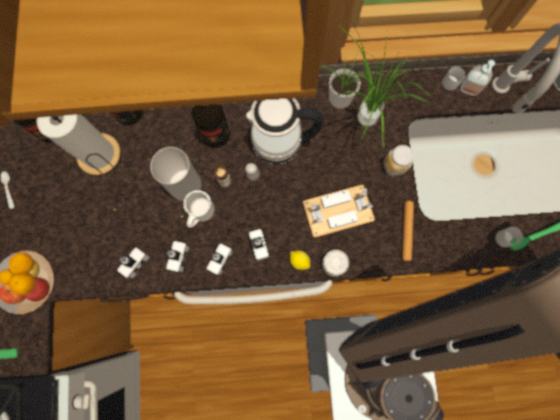

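The pictures show the pin at top px (408,230), the stand at (338,210), and four gauges. The rightmost gauge is at (258,244). The tin (336,262) and lemon (300,260) stand near the edge of the worktop. Next I measure with the depth clouds.

```bash
cat > m.py <<'E'
from h import *
np.set_printoptions(precision=1,suppress=True)
def rect(Q): 
    c,s,a=cv2.minAreaRect(Q[:,:2].astype(np.float32)); return np.array(c),np.array(s),round(a,1)
C={n:cloud(n,np.load(n+'0.npz')['d']) for n in('top','scene')}
IM={n:np.load(n+'0.npz')['im'] for n in C}
def sel(n,x0,x1,y0,y1,z0,z1):
    P=C[n]; m=(P[...,0]>x0)&(P[...,0]<x1)&(P[...,1]>y0)&(P[...,1]<y1)&(P[...,2]>z0)&(P[...,2]<z1)
    return P[m],IM[n][m]
if __name__=='__main__':
  for n in C:
    print(n,'table',np.median(sel(n,350,420,0,60,-20,20)[0],0), np.median(sel(n,400,480,210,290,-20,20)[0],0))
    Q,_=sel(n,330,580,-190,-60,12,45); m=Q.mean(0); w,v=np.linalg.eigh(np.cov(Q[:,:2].T)); print('pin',len(Q),m,rect(Q),v[:,1],np.percentile(Q[:,2],95))
    for z in ((8,20),(33,46),(60,95)):
        Q,_=sel(n,430,640,-40,220,*z)
        print('stand',z,len(Q),Q.mean(0),rect(Q))
    for z in ((50,68),(100,116),(120,140)):
        Q,_=sel(n,330,490,290,410,*z)
        if len(Q)>3: print('gauge',z,len(Q),Q.mean(0),rect(Q))
E
python3 m.py
python3 - <<'E'
import cv2
a=cv2.imread('pics/top0.png')[150:290,230:430]; b=cv2.imread('pics/scene0.png')[160:260,240:440]
cv2.imwrite('pics/c.png',cv2.vconcat([cv2.resize(a,(700,350),interpolation=2),cv2.resize(b,(700,245),interpolation=2)]) if 0 else cv2.vconcat([cv2.resize(a,None,fx=2.4,fy=2.4,interpolation=2),cv2.resize(b,None,fx=2.4,fy=2.4,interpolation=2)]))
E
```

```text
top table [385.1  30.1  -0. ] [442.4 252.8   0.3]
pin 530 [ 444.4 -130.8   24.3] (array([ 447.2, -132.6]), array([ 29.2, 194.2]), 80.3) [-1.   0.2] 30.26856988552364
stand (8, 20) 1199 [525.6  86.8  12.4] (array([550.7,  84.5]), array([176.2, 218.6]), 15.2)
stand (33, 46) 591 [530.7  83.5  38.2] (array([532. ,  84.2]), array([104.5, 176.2]), 12.1)
stand (60, 95) 99 [538.   84.3  77.2] (array([532. ,  83.6]), array([ 60.7, 177.7]), 11.3)
gauge (50, 68) 205 [430.4 347.2  60.1] (array([434.2, 348.3]), array([86.4, 35.7]), 12.0)
gauge (100, 116) 74 [432.6 347.8 109.7] (array([434.3, 348.1]), array([30.5, 29.4]), 13.3)
gauge (120, 140) 18 [434.4 348.5 134.6] (array([434.1, 348.1]), array([ 9.8, 12.4]), 82.1)
scene table [372.   20.    0.8] [440.3 253.9   1.1]
pin 316 [ 439.5 -124.4   23.1] (array([ 446.5, -128.8]), array([ 27.2, 194.6]), 80.6) [-1.   0.2] 29.712626254914426
stand (8, 20) 581 [507.2 104.3  13.3] (array([530.8,  83.1]), array([126.7, 207.8]), 10.9)
stand (33, 46) 372 [525.4  80.5  38.5] (array([532.3,  81.5]), array([107.9, 182.7]), 10.8)
stand (60, 95) 136 [534.2  88.9  74.1] (array([535.7,  79.3]), array([ 63.7, 184.8]), 12.2)
gauge (50, 68) 244 [423.2 350.7  59.1] (array([434.2, 348. ]), array([88.4, 39. ]), 14.9)
gauge (100, 116) 96 [429.  349.6 108.6] (array([434.2, 346.6]), array([31.4, 31.1]), 9.9)
gauge (120, 140) 33 [433.5 346.9 130.8] (array([434.7, 346.8]), array([10.8, 14.8]), 60.5)
```

View pics/c.png

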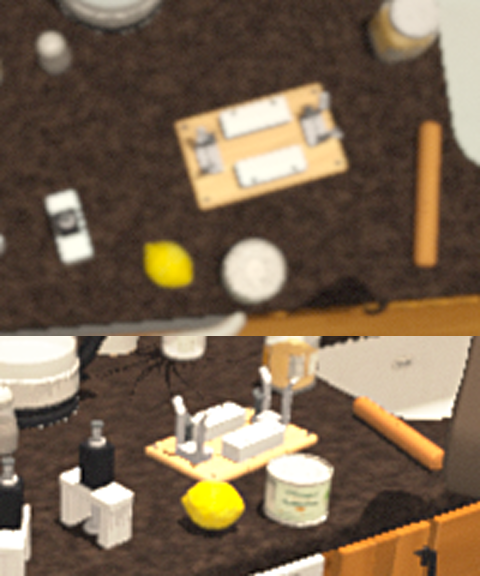

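The crop confirms the layout: the pin lies right of the stand, and the gauge meant is to the left of the lemon. Next I fit the poses properly in image space.

```bash
cat > fit.py <<'E'
from h import *
from scipy.optimize import minimize
np.set_printoptions(precision=3,suppress=True)
def plane(n,h):
    c,f=K(n); d1=np.ones((420,560),np.float32); P=cloud(n,d1*1000)
    o=np.linalg.inv(np.array(c['view']))[:3,3]; r=P-o
    return (o+r*((h-o[2])/r[...,2])[...,None])[...,:2]
def fit(src,h,pos,neg,rects,x0):
    """src: list of (camera,depth); rects: (cx,cy,hx,hy) in the thing's frame; image-space outline fit at height h"""
    X=[];L=[]
    for n,d in src:
        z=cloud(n,d)[...,2]; p=plane(n,h); near=np.hypot(*np.moveaxis(p-x0[:2],-1,0))<150
        for lab,(a,b) in((1,pos),(-1,neg)):
            m=near&(z>a)&(z<b)&(d>0); X.append(p[m]); L.append(np.full(m.sum(),lab))
    X=np.vstack(X);L=np.hstack(L)
    def loss(q):
        c,s=np.cos(np.radians(q[2])),np.sin(np.radians(q[2])); v=X-q[:2]; u=np.c_[c*v[:,0]+s*v[:,1],-s*v[:,0]+c*v[:,1]]
        sd=np.min([np.max(np.abs(u-[a,b])-[e,g],1) for a,b,e,g in rects],0)
        return np.logaddexp(0,np.clip(L*sd/1.5,-30,6)).sum()
    r=minimize(loss,x0,method='Nelder-Mead',options=dict(initial_simplex=np.array(x0)+np.array([[0,0,0],[5,0,0],[0,5,0],[0,0,4]])))
    return r.x,r.fun/len(L)*1000
S0=[(n,np.load(n+'0.npz')['d']) for n in('top','scene')]
if __name__=='__main__':
  for src in ([S0[0]],[S0[1]]):
    print(src[0][0])
    print('pin',*fit(src,14,(7,40),(-5,4),[(0,0,97,14)],[447,-131,-9.7]))
    print('rails',*fit(src,38,(34.5,41.5),(-5,31),[(35,0,17,45),(-35,0,17,45)],[532,83,11.5]))
    print('board',*fit(src,12,(8,16),(-5,5),[(0,0,62,103)],[532,83,11.5]))
    print('bridge',*fit(src,60,(56,64),(-5,53),[(0,0,43,18)],[434,348,12]))
    print('grip',*fit(src,111,(105,116),(-5,100),[(0,0,15,15)],[434,348,12]))
  print(state()['orientation'],state()['eef_pos'])
E
python3 fit.py
```

```text
top
pin [ 448.177 -134.188   -9.724] 202.47636724805278
rails [531.528  83.197  11.515] 26.686857790890745
board [531.376  82.834  11.306] 42.19312508373107
bridge [434.279 348.121  12.395] 155.66828711582744
grip [433.676 347.84   12.559] 64.55362402661078
scene
pin [ 451.05  -136.379  -11.906] 542.7044489054813
rails [531.207  80.872  11.052] 147.0696736445762
board [528.181  83.625  11.401] 38.98176658491817
bridge [432.76  349.093  15.55 ] 157.85114633116507
grip [429.395 348.478  -0.16 ] 124.80913921468161
[[-0.97  -0.243  0.   ]
 [-0.243  0.97  -0.   ]
 [-0.    -0.    -1.   ]] [ 164.219 -654.694  303.928]
```

```bash
cat > plan.py <<'E'
import sys
from h import *
def plan(x,y,z,a,n):
    s=state(); R=np.array(s['orientation']); p=np.array(s['eef_pos']); a0=np.degrees(np.arctan2(R[1,0],R[0,0]))
    d=np.array([x,y,z])-p; t=-((a-a0+180)%360-180)
    print('at',np.round(p,1),'a',round(a0%360,2),'t',round(s['time'],2),'F',np.round(s['force'],1),'w',round(s['gripper_width'],1),'tilt',np.round(R[:2,2],4))
    for i in range(n):
        b=np.radians(a0-t*i/n); print([round(v,4) for v in((np.cos(b)*d[0]+np.sin(b)*d[1])/n/1e3,(np.sin(b)*d[0]-np.cos(b)*d[1])/n/1e3,-d[2]/n/1e3)]+[round(t/n,2)])
if __name__=='__main__': plan(*map(float,sys.argv[1:5]),int(sys.argv[5]))
E
python3 plan.py 447 -131 180 170.3 15
```

```text
at [ 164.2 -654.7  303.9] a 194.08 t 0.6 F [-0.4 -0.2  0.1] w 85.4 tilt [ 0. -0.]
[np.float64(-0.0268), np.float64(0.0293), np.float64(0.0083), np.float64(1.59)]
[np.float64(-0.026), np.float64(0.03), np.float64(0.0083), np.float64(1.59)]
[np.float64(-0.0251), np.float64(0.0307), np.float64(0.0083), np.float64(1.59)]
[np.float64(-0.0243), np.float64(0.0314), np.float64(0.0083), np.float64(1.59)]
[np.float64(-0.0234), np.float64(0.0321), np.float64(0.0083), np.float64(1.59)]
[np.float64(-0.0225), np.float64(0.0327), np.float64(0.0083), np.float64(1.59)]
[np.float64(-0.0216), np.float64(0.0333), np.float64(0.0083), np.float64(1.59)]
[np.float64(-0.0206), np.float64(0.0339), np.float64(0.0083), np.float64(1.59)]
[np.float64(-0.0197), np.float64(0.0344), np.float64(0.0083), np.float64(1.59)]
[np.float64(-0.0187), np.float64(0.035), np.float64(0.0083), np.float64(1.59)]
[np.float64(-0.0178), np.float64(0.0355), np.float64(0.0083), np.float64(1.59)]
[np.float64(-0.0168), np.float64(0.036), np.float64(0.0083), np.float64(1.59)]
[np.float64(-0.0158), np.float64(0.0364), np.float64(0.0083), np.float64(1.59)]
[np.float64(-0.0148), np.float64(0.0368), np.float64(0.0083), np.float64(1.59)]
[np.float64(-0.0137), np.float64(0.0372), np.float64(0.0083), np.float64(1.59)]
```

Request:
{"name": "move_arm", "arguments": {
  "motion": [
    [-0.027,0.029,0.008,1.6],
    [-0.026,0.03,0.008,1.6],
    [-0.025,0.031,0.008,1.6],
    [-0.024,0.031,0.008,1.6],
    [-0.023,0.032,0.008,1.6]
  ],
  "claw": 1
}}

```text
time: 1.23
eef_pos: [258.6, -479.6, 263.9]
orientation: [[-0.994, -0.105, 0.0], [-0.105, 0.994, -0.0], [-0.0, -0.0, -1.0]]
force: [-0.1, -0.6, 0.0]
gripper_width: 85.1
finger_force: 0.0
```

Request:
{"name": "move_arm", "arguments": {
  "motion": [
    [-0.022,0.033,0.008,1.6],
    [-0.022,0.033,0.008,1.6],
    [-0.021,0.034,0.008,1.6],
    [-0.02,0.034,0.008,1.6],
    [-0.019,0.035,0.008,1.6]
  ]
}}

```text
time: 1.85
eef_pos: [354.2, -305.5, 224.0]
orientation: [[-0.999, 0.034, 0.001], [0.034, 0.999, -0.0], [-0.001, -0.0, -1.0]]
force: [0.9, -0.1, -0.1]
gripper_width: 85.1
finger_force: 0.0
```

Request:
{"name": "move_arm", "arguments": {
  "motion": [
    [-0.018,0.035,0.008,1.6],
    [-0.017,0.036,0.008,1.6],
    [-0.016,0.036,0.008,1.6],
    [-0.015,0.037,0.008,1.6],
    [-0.014,0.037,0.008,1.4]
  ]
}}

```text
time: 2.48
eef_pos: [450.2, -132.0, 184.0]
orientation: [[-0.986, 0.169, 0.001], [0.169, 0.986, 0.0], [-0.001, 0.0, -1.0]]
force: [0.5, -0.4, -0.2]
gripper_width: 85.6
finger_force: 0.0
```

```bash
python3 - <<'E'
from fit import *
im,d=cams.get_image('scene'); cv2.imwrite('pics/s1.png',cv2.resize(im[140:260,330:530,::-1],None,fx=3,fy=3))
P=cloud('scene',d); m=(abs(P[...,0]-447)<70)&(abs(P[...,1]+131)<70)&(P[...,2]>60)&(P[...,2]<200); print('lowest finger z',np.percentile(P[m][:,2],[0,1,3,10]))
E
python3 plan.py 447 -131 80 170.3 5
```

```text
lowest finger z [123.144 125.721 129.516 139.232]
at [ 452.1 -129.7  183.3] a 170.23 t 2.52 F [ 2.2  3.1 -0.5] w 85.7 tilt [0.0014 0.0002]
[np.float64(0.001), np.float64(-0.0004), np.float64(0.0207), np.float64(-0.01)]
[np.float64(0.001), np.float64(-0.0004), np.float64(0.0207), np.float64(-0.01)]
[np.float64(0.001), np.float64(-0.0004), np.float64(0.0207), np.float64(-0.01)]
[np.float64(0.001), np.float64(-0.0004), np.float64(0.0207), np.float64(-0.01)]
[np.float64(0.001), np.float64(-0.0004), np.float64(0.0207), np.float64(-0.01)]
```

Request:
{"name": "move_arm", "arguments": {
  "motion": [
    [0.001,0,0.02,0],
    [0.001,0,0.02,0],
    [0.001,0,0.02,0],
    [0,0,0,0],
    [0,0,0,0]
  ]
}}

```text
time: 3.15
eef_pos: [447.1, -132.8, 124.6]
orientation: [[-0.986, 0.169, 0.001], [0.169, 0.986, -0.0], [-0.001, 0.0, -1.0]]
force: [-1.1, 0.4, 0.8]
gripper_width: 85.3
finger_force: 0.0
```

```bash
python3 plan.py 447 -131 74 170.3 3
```

```text
at [ 447.1 -132.8  124.6] a 170.3 t 3.15 F [-1.1  0.4  0.8] w 85.3 tilt [ 0.0008 -0.0001]
[np.float64(0.0001), np.float64(0.0006), np.float64(0.0169), np.float64(-0.0)]
[np.float64(0.0001), np.float64(0.0006), np.float64(0.0169), np.float64(-0.0)]
[np.float64(0.0001), np.float64(0.0006), np.float64(0.0169), np.float64(-0.0)]
```

Request:
{"name": "move_arm", "arguments": {
  "motion": [
    [0,0.001,0.017,0],
    [0,0.001,0.017,0],
    [0,0,0.016,0],
    [0,0,0,0],
    [0,0,0,0]
  ]
}}

```text
time: 3.78
eef_pos: [447.5, -130.8, 74.9]
orientation: [[-0.986, 0.169, 0.001], [0.169, 0.986, 0.0], [-0.001, 0.0, -1.0]]
force: [-0.3, 0.3, 0.4]
gripper_width: 85.4
finger_force: 0.0
```

Request:
{"name": "move_arm", "arguments": {
  "motion": [
    [0,0,0,0],
    [0,0,0,0],
    [0,0,0,0],
    [0,0,0,0],
    [0,0,0,0]
  ],
  "claw": 0,
  "grip_force": 50
}}

```text
time: 4.4
eef_pos: [447.0, -130.8, 74.3]
orientation: [[-0.986, 0.169, 0.0], [0.169, 0.986, -0.0], [-0.0, -0.0, -1.0]]
force: [-1.3, 0.3, 5.9]
gripper_width: 26.4
finger_force: 48.8
```

Request:
{"name": "move_arm", "arguments": {
  "motion": [
    [0,0,-0.02,0],
    [0,0,-0.03,0],
    [0,0,-0.04,0],
    [0,0,-0.03,0],
    [0,0,0,0]
  ]
}}

```text
time: 5.03
eef_pos: [448.0, -130.7, 196.1]
orientation: [[-0.986, 0.169, 0.005], [0.169, 0.986, 0.0], [-0.005, 0.001, -1.0]]
force: [0.3, 0.8, -0.1]
gripper_width: 26.4
finger_force: 49.4
```

```bash
python3 - <<'E'
from fit import *
print(state()['gripper_width'],state()['force'],state()['finger_force'])
im,d=cams.get_image('scene'); cv2.imwrite('pics/s2.png',cv2.resize(im[100:260,330:530,::-1],None,fx=3,fy=3)); np.savez('s2.npz',d=d,im=im)
im,d=cams.get_image('top'); cv2.imwrite('pics/t2.png',cv2.resize(im[150:300,330:530,::-1],None,fx=3,fy=3)); np.savez('t2.npz',d=d,im=im)
E
python3 plan.py 531.4 83 200 281.4 15|head -1
```

```text
26.377569516766506 [ 0.311  0.779 -0.062] 49.39944863319397
at [ 446.5 -130.7  193.7] a 170.27 t 5.12 F [-1.3  0.3 -1. ] w 26.7 tilt [0.0002 0.0004]
```

View pics/s2.png

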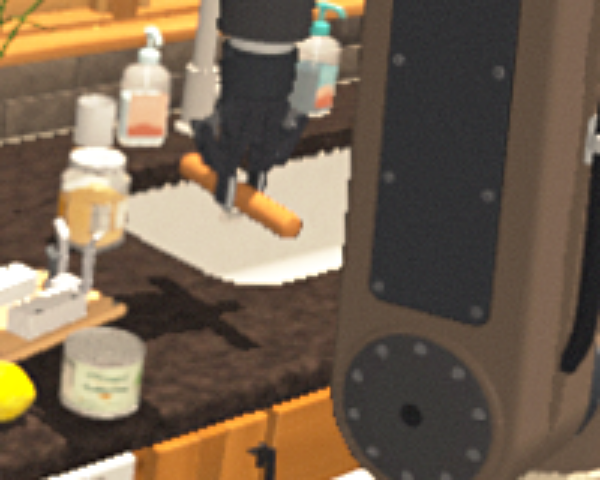

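The pin is held level near its middle. I'll measure how it sits in the hand.

```bash
python3 - <<'E'
from h import *
from scipy.optimize import least_squares
np.set_printoptions(precision=2,suppress=True)
for n,f in(('scene','s2.npz'),('top','t2.npz')):
    D=np.load(f); P=cloud(n,D['d']); im=D['im'].astype(float)
    m=(im[...,0]>1.6*im[...,2])&(im[...,0]>80)&(abs(P[...,0]-447)<120)&(abs(P[...,1]+131)<60)&(P[...,2]>60)&(P[...,2]<240)
    Q=P[m]
    def res(q):
        u=np.array([-1,q[2],q[3]]); u/=np.linalg.norm(u); v=Q-[447,q[0],q[1]]; return np.linalg.norm(v-np.outer(v@u,u),axis=1)-14
    r=least_squares(res,[-131,134,.17,0],loss='soft_l1'); q=r.x
    u=np.array([-1,q[2],q[3]]);u/=np.linalg.norm(u); s=(Q-[447,q[0],q[1]])@u
    print(n,len(Q),q,'ends',s.min(),s.max(),np.sort(s)[[3,-4]],'rms',np.std(res(q)))
E
```

```text
scene 307 [-129.69  135.4     0.18   -0.02] ends -102.023198616358 96.30240888143709 [-98.18  93.72] rms 11.289065223198492Traceback (most recent call last):
  File "<stdin>", line 12, in <module>
IndexError: index 3 is out of bounds for axis 0 with size 1
```

```bash
python3 plan.py 531.6 82 200 281.4 15 | sed 's/np.float64//g'
```

```text
at [ 446.5 -130.7  193.7] a 170.27 t 5.12 F [-1.3  0.3 -1. ] w 26.7 tilt [0.0002 0.0004]
[(-0.0032), (0.0149), (-0.0004), (-7.41)]
[(-0.0051), (0.0144), (-0.0004), (-7.41)]
[(-0.0069), (0.0136), (-0.0004), (-7.41)]
[(-0.0086), (0.0126), (-0.0004), (-7.41)]
[(-0.0102), (0.0114), (-0.0004), (-7.41)]
[(-0.0115), (0.01), (-0.0004), (-7.41)]
[(-0.0127), (0.0084), (-0.0004), (-7.41)]
[(-0.0137), (0.0067), (-0.0004), (-7.41)]
[(-0.0145), (0.0049), (-0.0004), (-7.41)]
[(-0.015), (0.003), (-0.0004), (-7.41)]
[(-0.0152), (0.001), (-0.0004), (-7.41)]
[(-0.0152), (-0.0009), (-0.0004), (-7.41)]
[(-0.015), (-0.0029), (-0.0004), (-7.41)]
[(-0.0145), (-0.0048), (-0.0004), (-7.41)]
[(-0.0138), (-0.0066), (-0.0004), (-7.41)]
```

Request:
{"name": "move_arm", "arguments": {
  "motion": [
    [-0.003,0.015,-0.002,-7.4],
    [-0.005,0.014,-0.002,-7.4],
    [-0.007,0.014,-0.002,-7.4],
    [-0.009,0.013,0,-7.4],
    [-0.01,0.011,0,-7.4]
  ]
}}

```text
time: 5.75
eef_pos: [474.7, -59.4, 198.4]
orientation: [[-0.887, -0.462, -0.003], [-0.462, 0.887, -0.0], [0.003, 0.001, -1.0]]
force: [1.0, -0.1, -1.1]
gripper_width: 26.4
finger_force: 49.5
```

Request:
{"name": "move_arm", "arguments": {
  "motion": [
    [-0.012,0.01,0,-7.4],
    [-0.013,0.008,0,-7.4],
    [-0.014,0.007,0,-7.4],
    [-0.014,0.005,0,-7.4],
    [-0.015,0.003,0,-7.4]
  ]
}}

```text
time: 6.38
eef_pos: [503.6, 11.5, 198.2]
orientation: [[-0.43, -0.903, -0.003], [-0.903, 0.43, -0.001], [0.002, 0.002, -1.0]]
force: [-0.2, -0.1, -1.2]
gripper_width: 26.3
finger_force: 49.5
```

Request:
{"name": "move_arm", "arguments": {
  "motion": [
    [-0.015,0.001,0,-7.4],
    [-0.015,-0.001,0,-7.4],
    [-0.015,-0.003,0,-7.4],
    [-0.014,-0.005,0,-7.4],
    [-0.014,-0.007,0,-7.4]
  ]
}}

```text
time: 7.0
eef_pos: [532.6, 81.6, 198.1]
orientation: [[0.2, -0.98, -0.003], [-0.98, -0.2, -0.001], [0.001, 0.003, -1.0]]
force: [-0.1, -0.4, -1.1]
gripper_width: 26.3
finger_force: 49.4
```

Request:
{"name": "move_arm", "arguments": {
  "motion": [
    [0,0,0,0],
    [0,0,0,0],
    [0,0,0,0],
    [0,0,0,0],
    [0,0,0,0]
  ]
}}

```text
time: 7.62
eef_pos: [533.1, 81.2, 200.0]
orientation: [[0.195, -0.981, 0.0], [-0.981, -0.195, 0.0], [-0.0, -0.0, -1.0]]
force: [-0.6, -0.4, -0.9]
gripper_width: 26.8
finger_force: 49.4
```

```bash
python3 plan.py 531.6 82 170 281.4 1| sed 's/np.float64//g'; python3 - <<'E'
from h import *
from scipy.optimize import least_squares
np.set_printoptions(precision=2,suppress=True)
p=state()['eef_pos']
pl=[]
for n in('scene','top'):
    im,d=cams.get_image(n); P=cloud(n,d); np.savez(n+'3.npz',im=im,d=d)
    pl.append(cv2.resize(im[140:280,260:440,::-1],None,fx=3.2,fy=2.1)); im=im.astype(float)
    m=(im[...,0]>1.6*im[...,2])&(im[...,0]>70)&(np.linalg.norm(P[...,:2]-p[:2],axis=-1)<130)&(abs(P[...,2]-p[2]+58)<25)
    Q=P[m]; print(n,len(Q))
    if len(Q)<20: continue
    u0=np.array([-.198,.98]); 
    def res(q):
        u=np.array([np.cos(q[2]),np.sin(q[2]),q[3]]); u/=np.linalg.norm(u); v=Q-[p[0]+q[0]*u0[1],p[1]-q[0]*u0[0],p[2]+q[1]]; return np.linalg.norm(v-np.outer(v@u,u),axis=1)-14
    q=least_squares(res,[0,-58,np.radians(101.4),0],loss='soft_l1').x
    s=(Q[:,:2]-p[:2])@u0
    print('dx',q[0],'dz',q[1],'yaw',np.degrees(q[2]),'slope',q[3],'ends',np.sort(s)[[0,3,-4,-1]],'rms',np.std(res(q)))
cv2.imwrite('pics/h3.png',cv2.vconcat(pl))
E
```

```text
at [533.1  81.2 200. ] a 281.25 t 7.62 F [-0.6 -0.4 -0.9] w 26.8 tilt [0.0002 0.0001]
[(-0.0011), (0.0013), (0.03), (-0.15)]
scene 354
dx 1.1252296146007037 dz -59.49508639987821 yaw 101.26784466019534 slope -0.001394005512231912 ends [-91.84 -90.38 100.39 102.93] rms 4.152601431943256
top 83
dx -0.2105806086016494 dz -57.19713472217927 yaw 101.6174717593306 slope 0.03847223848414027 ends [-92.47 -90.33  22.65  31.65] rms 4.068348567161205
```

View pics/h3.png

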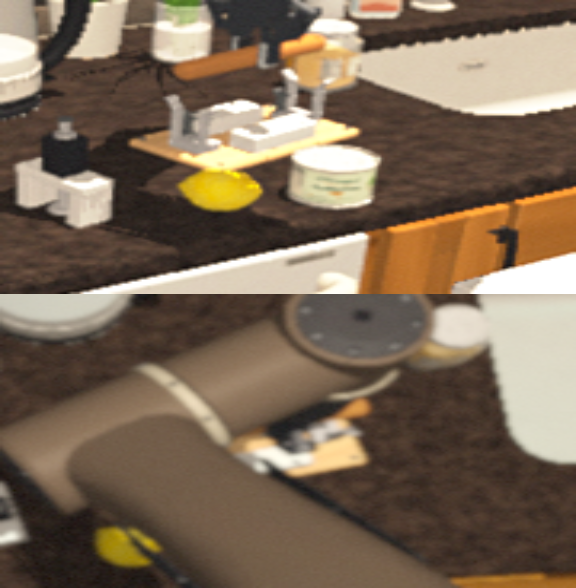

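The pin hovers over the forks, level and aligned. It sits about 4 mm toward +y in the hand, so I correct for that while lowering.

Request:
{"name": "move_arm", "arguments": {
  "motion": [
    [0.0015,0.0015,0.015,-0.1],
    [0,0,0.015,0],
    [0,0,0.015,0],
    [0,0,0.015,0],
    [0,0,0,0]
  ]
}}

```text
time: 8.35
eef_pos: [531.6, 79.4, 138.4]
orientation: [[0.197, -0.98, -0.002], [-0.98, -0.197, -0.001], [0.001, 0.002, -1.0]]
force: [0.3, 0.6, -1.4]
gripper_width: 26.6
finger_force: 49.4
```

Request:
{"name": "move_arm", "arguments": {
  "motion": [
    [0,0,0.004,0],
    [0,0,0.004,0],
    [0,0,0.004,0],
    [0,0,0,0],
    [0,0,0,0]
  ]
}}

```text
time: 8.98
eef_pos: [532.1, 79.7, 128.1]
orientation: [[0.197, -0.98, 0.0], [-0.98, -0.197, 0.0], [-0.0, -0.0, -1.0]]
force: [0.7, -0.2, -0.5]
gripper_width: 26.2
finger_force: 49.4
```

```bash
python3 plan.py 532.1 79.6 120 281.4 1| sed 's/np.float64//g'
```

```text
at [532.1  79.7 128.1] a 281.39 t 8.97 F [ 0.7 -0.2 -0.5] w 26.2 tilt [0.0004 0.0002]
[(0.0001), (0.0), (0.0081), (-0.01)]
```

Request:
{"name": "move_arm", "arguments": {
  "motion": [
    [0,0,0.002,0],
    [0,0,0.002,0],
    [0,0,0.001,0],
    [0,0,0.001,0],
    [0,0,0,0]
  ]
}}

```text
time: 9.6
eef_pos: [532.1, 79.7, 121.9]
orientation: [[0.197, -0.98, 0.0], [-0.98, -0.197, 0.0], [0.0, -0.0, -1.0]]
force: [1.5, -0.4, -1.0]
gripper_width: 26.0
finger_force: 49.4
```

Request:
{"name": "move_arm", "arguments": {
  "motion": [
    [0,0,0.001,0],
    [0,0,0.001,0],
    [0,0,0.001,0],
    [0,0,0,0],
    [0,0,0,0]
  ]
}}

```text
time: 10.22
eef_pos: [532.0, 79.6, 118.9]
orientation: [[0.197, -0.98, 0.0], [-0.98, -0.197, 0.0], [-0.0, -0.0, -1.0]]
force: [2.0, 0.4, -0.7]
gripper_width: 26.4
finger_force: 49.5
```

Request:
{"name": "move_arm", "arguments": {
  "motion": [
    [0,0,0.001,0],
    [0,0,0.001,0],
    [0,0,0.001,0],
    [0,0,0,0],
    [0,0,0,0]
  ]
}}

```text
time: 10.85
eef_pos: [532.0, 79.6, 116.1]
orientation: [[0.197, -0.98, 0.0], [-0.98, -0.197, -0.0], [0.0, -0.0, -1.0]]
force: [-0.1, 1.2, 5.7]
gripper_width: 26.5
finger_force: 50.0
```

```bash
python3 - <<'E'
from h import *
print(state()['force'])
im,d=cams.get_image('scene'); np.savez('s4.npz',im=im,d=d)
cv2.imwrite('pics/s4.png',cv2.resize(im[150:230,280:400,::-1],None,fx=6,fy=6,interpolation=2))
E
```

```text
[-0.10738555  1.19242928  5.70868219]
```

View pics/s4.png

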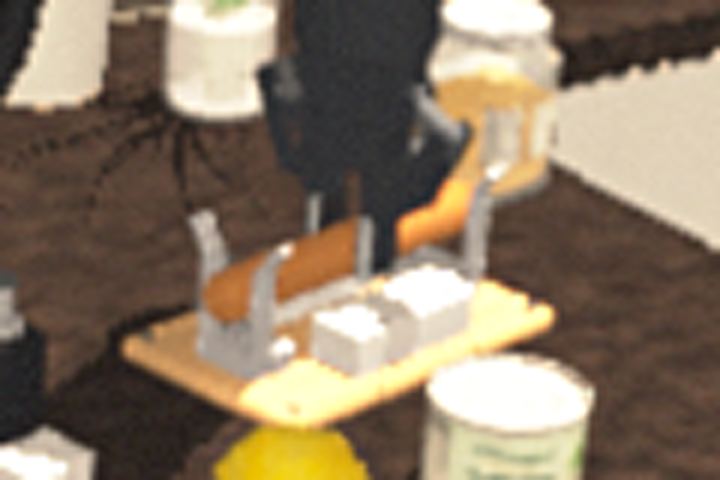

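The pin lies in both forks and has met the jaw noses. I release it, raise the hand, close it and push from above over the middle of the stand.

Request:
{"name": "move_arm", "arguments": {
  "motion": [
    [0,0,0,0],
    [0,0,0,0],
    [0,0,0,0],
    [0,0,0,0],
    [0,0,0,0]
  ],
  "claw": 1
}}

```text
time: 11.52
eef_pos: [531.9, 79.6, 115.9]
orientation: [[0.197, -0.98, -0.0], [-0.98, -0.197, 0.0], [-0.0, 0.0, -1.0]]
force: [-0.2, 0.4, 0.2]
gripper_width: 85.2
finger_force: 0.0
```

Request:
{"name": "move_arm", "arguments": {
  "motion": [
    [0,0,-0.015,0],
    [0,0,-0.015,0],
    [0,0,-0.015,0],
    [-0.0035,0,-0.01,0],
    [0,0,0,0]
  ]
}}

```text
time: 12.15
eef_pos: [531.6, 83.5, 172.1]
orientation: [[0.198, -0.98, 0.002], [-0.98, -0.198, 0.001], [-0.001, -0.002, -1.0]]
force: [-0.1, 0.2, -0.4]
gripper_width: 85.3
finger_force: 0.0
```

Request:
{"name": "move_arm", "arguments": {
  "motion": [
    [0,0,0,0],
    [0,0,0,0],
    [0,0,0,0],
    [0,0,0,0],
    [0,0,0,0]
  ],
  "claw": 0
}}

```text
time: 12.78
eef_pos: [531.2, 83.0, 170.7]
orientation: [[0.197, -0.98, -0.0], [-0.98, -0.197, -0.0], [0.0, 0.0, -1.0]]
force: [-0.3, 0.1, -0.6]
gripper_width: 0.0
finger_force: 0.0
```

```bash
python3 plan.py 531.4 83 147 281.4 1| sed 's/np.float64//g'; python3 - <<'E'
from h import *
np.set_printoptions(precision=1,suppress=True)
R=np.array([[.9803,.1977],[-.1977,.9803]])
for n in('scene','top'):
    im,d=cams.get_image(n); P=cloud(n,d); im=im.astype(float)
    q=(P[...,:2]-[531.4,83])@R.T
    m=(im[...,0]>1.7*im[...,2])&(im[...,0]>70)&(abs(q[...,0])<16)&(abs(q[...,1])<115)&(P[...,2]>45)&(P[...,2]<95)
    Q=np.c_[q[m],P[m][:,2]]; s=np.sort(Q[:,1]); print(n,len(Q),'y ends',s[[0,2,-3,-1]])
    for a,b in((-100,-50),(-50,0),(0,50),(50,100)):
        k=(Q[:,1]>a)&(Q[:,1]<b)
        if k.sum()>5: print((a,b),'top z',np.percentile(Q[k][:,2],[50,90,97]))
E
```

```text
at [531.2  83.  170.7] a 281.38 t 12.78 F [-0.3  0.1 -0.6] w 0.0 tilt [-0.0003 -0.0001]
[(0.0), (-0.0002), (0.0237), (-0.02)]
scene 351 y ends [-95.9 -88.6  96.7  98.6]
(-100, -50) top z [66.9 70.7 72.1]
(-50, 0) top z [64.8 70.8 71.9]
(0, 50) top z [65.3 70.8 71.4]
(50, 100) top z [62.1 69.5 71.6]
top 112 y ends [-95.7 -94.9  31.7  36.1]
(-100, -50) top z [67.7 71.4 74. ]
(-50, 0) top z [65.  70.6 71.2]
(0, 50) top z [65.2 69.7 71.3]
```

Request:
{"name": "move_arm", "arguments": {
  "motion": [
    [0,0,0.012,0],
    [0,0,0.01,0],
    [0,0,0.005,0],
    [0,0,0.002,0],
    [0,0,0.002,0]
  ]
}}

```text
time: 13.5
eef_pos: [531.3, 83.1, 140.0]
orientation: [[0.197, -0.98, 0.0], [-0.98, -0.197, -0.0], [0.0, -0.0, -1.0]]
force: [-1.7, -0.1, 3.6]
gripper_width: -0.4
finger_force: 1.5
```

Request:
{"name": "move_arm", "arguments": {
  "motion": [
    [0,0,0.002,0],
    [0,0,0.002,0],
    [0,0,0.002,0],
    [0,0,0.002,0],
    [0,0,0,0]
  ]
}}

```text
time: 14.12
eef_pos: [531.4, 83.0, 131.8]
orientation: [[0.197, -0.98, 0.0], [-0.98, -0.197, -0.0], [0.0, -0.0, -1.0]]
force: [0.7, -0.7, 1.6]
gripper_width: 0.0
finger_force: 0.4
```

Request:
{"name": "move_arm", "arguments": {
  "motion": [
    [0,0,0.002,0],
    [0,0,0.001,0],
    [0,0,0.001,0],
    [0,0,0.001,0],
    [0,0,0,0]
  ]
}}

```text
time: 14.75
eef_pos: [531.2, 83.1, 126.8]
orientation: [[0.197, -0.98, -0.0], [-0.98, -0.197, -0.0], [0.0, 0.0, -1.0]]
force: [-0.8, -0.2, -0.6]
gripper_width: -0.2
finger_force: 0.0
```

Request:
{"name": "move_arm", "arguments": {
  "motion": [
    [0,0,0.001,0],
    [0,0,0.0005,0],
    [0,0,0.0005,0],
    [0,0,0,0],
    [0,0,0,0]
  ]
}}

```text
time: 15.38
eef_pos: [532.7, 83.4, 126.5]
orientation: [[0.198, -0.98, 0.003], [-0.98, -0.198, 0.001], [-0.0, -0.004, -1.0]]
force: [-0.4, -1.3, 10.3]
gripper_width: -0.3
finger_force: 5.1
```

```bash
cat > chk.py <<'E'
from h import *
np.set_printoptions(precision=1,suppress=True)
R=np.array([[.9803,.1977],[-.1977,.9803]])
print(state()['time'],state()['force'],state()['eef_pos'])
for n in('scene','top'):
    im,d=cams.get_image(n); P=cloud(n,d); np.savez(n+'5.npz',im=im,d=d); im=im.astype(float)
    q=(P[...,:2]-[531.4,83])@R.T
    m=(im[...,0]>1.7*im[...,2])&(im[...,0]>70)&(abs(q[...,0])<16)&(abs(q[...,1])<115)&(P[...,2]>30)&(P[...,2]<95)
    Q=np.c_[q[m],P[m][:,2]]; s=np.sort(Q[:,1]); print(n,len(Q),'y ends',s[[0,2,-3,-1]],'x',np.percentile(Q[:,0],[3,97]))
    for a,b in((-100,-50),(-50,0),(0,50),(50,100)):
        k=(Q[:,1]>a)&(Q[:,1]<b)
        if k.sum()>5: print((a,b),'top z',np.percentile(Q[k][:,2],[50,90,97]))
E
python3 chk.py
```

```text
15.375 [-0.4 -1.3 10.3] [532.7  83.4 126.5]
scene 326 y ends [-93.5 -90.7  98.1  99. ] x [-13.1   5.5]
(-100, -50) top z [50.5 54.7 55.6]
(-50, 0) top z [49.2 54.6 57.4]
(0, 50) top z [47.7 54.4 55.3]
(50, 100) top z [46.3 53.5 54.5]
top 74 y ends [-94.1 -93.8  18.   23.7] x [-12.8   6.2]
(-100, -50) top z [49.7 55.7 56.4]
(0, 50) top z [46.4 66.7 72.8]
```

The pin is home: its top is at 54 mm along its length and it is firm at 10 N. Next is the gauge.

Request:
{"name": "move_arm", "arguments": {
  "motion": [
    [0,0,-0.02,0],
    [0,0,-0.03,0],
    [0,0,-0.03,0],
    [0,0,-0.02,0],
    [0,0,0,0]
  ]
}}

```text
time: 16.1
eef_pos: [531.9, 83.4, 226.5]
orientation: [[0.197, -0.98, 0.003], [-0.98, -0.197, 0.002], [-0.001, -0.003, -1.0]]
force: [-0.5, 1.0, -0.3]
gripper_width: -0.1
finger_force: 0.0
```

```bash
python3 plan.py 434.2 348.1 225 282.4 10| sed 's/np.float64//g'
```

```text
at [531.9  83.4 226.5] a 281.39 t 16.1 F [-0.5  1.  -0.3] w -0.1 tilt [0.003  0.0016]
[(-0.0279), (0.0044), (0.0002), (-0.1)]
[(-0.0279), (0.0043), (0.0002), (-0.1)]
[(-0.0279), (0.0043), (0.0002), (-0.1)]
[(-0.0279), (0.0042), (0.0002), (-0.1)]
[(-0.0279), (0.0042), (0.0002), (-0.1)]
[(-0.0279), (0.0041), (0.0002), (-0.1)]
[(-0.0279), (0.0041), (0.0002), (-0.1)]
[(-0.0279), (0.004), (0.0002), (-0.1)]
[(-0.0279), (0.004), (0.0002), (-0.1)]
[(-0.0279), (0.0039), (0.0002), (-0.1)]
```

Request:
{"name": "move_arm", "arguments": {
  "motion": [
    [-0.028,0.004,0,-0.1],
    [-0.028,0.004,0,-0.1],
    [-0.028,0.004,0,-0.1],
    [-0.028,0.004,0,-0.1],
    [-0.028,0.004,0,-0.1]
  ],
  "claw": 1
}}

```text
time: 16.73
eef_pos: [482.8, 216.8, 223.9]
orientation: [[0.206, -0.979, -0.001], [-0.979, -0.206, -0.001], [0.0, 0.001, -1.0]]
force: [0.3, 0.1, 0.7]
gripper_width: 85.2
finger_force: 0.0
```

Request:
{"name": "move_arm", "arguments": {
  "motion": [
    [-0.028,0.004,0,-0.1],
    [-0.028,0.004,0,-0.1],
    [-0.028,0.004,0,-0.1],
    [-0.028,0.004,0,-0.1],
    [-0.027,0.004,0,-0.1]
  ]
}}

```text
time: 17.35
eef_pos: [434.2, 348.4, 223.8]
orientation: [[0.214, -0.977, -0.001], [-0.977, -0.214, -0.001], [0.001, 0.001, -1.0]]
force: [0.2, 1.0, -0.4]
gripper_width: 85.5
finger_force: 0.0
```

Request:
{"name": "move_arm", "arguments": {
  "motion": [
    [0,0,0,0],
    [0,0,0,0],
    [0,0,0,0],
    [0,0,0,0],
    [0,0,0,0]
  ]
}}

```text
time: 17.98
eef_pos: [435.1, 347.6, 225.0]
orientation: [[0.214, -0.977, 0.0], [-0.977, -0.214, 0.0], [-0.0, -0.0, -1.0]]
force: [-0.1, 0.1, 0.3]
gripper_width: 85.7
finger_force: 0.0
```

```bash
python3 plan.py 434.2 348.1 158 282.4 4| sed 's/np.float64//g'
```

```text
at [435.1 347.6 225. ] a 282.35 t 17.98 F [-0.1  0.1  0.3] w 85.7 tilt [0.0001 0.0002]
[(-0.0002), (0.0002), (0.0167), (-0.01)]
[(-0.0002), (0.0002), (0.0167), (-0.01)]
[(-0.0002), (0.0002), (0.0167), (-0.01)]
[(-0.0002), (0.0002), (0.0167), (-0.01)]
```

Request:
{"name": "move_arm", "arguments": {
  "motion": [
    [-0.001,0.001,0.017,0],
    [0,0,0.017,0],
    [0,0,0.017,0],
    [0,0,0.016,0],
    [0,0,0,0]
  ]
}}

```text
time: 18.6
eef_pos: [433.4, 348.0, 156.7]
orientation: [[0.214, -0.977, -0.001], [-0.977, -0.214, -0.002], [0.002, 0.002, -1.0]]
force: [-0.7, -0.7, -0.2]
gripper_width: 85.6
finger_force: 0.0
```

Request:
{"name": "move_arm", "arguments": {
  "motion": [
    [0,0,0,0],
    [0,0,0,0],
    [0,0,0,0],
    [0,0,0,0],
    [0,0,0,0]
  ],
  "claw": 0,
  "grip_force": 60
}}

```text
time: 19.23
eef_pos: [434.0, 349.0, 158.6]
orientation: [[0.215, -0.977, 0.001], [-0.977, -0.215, 0.001], [-0.001, -0.001, -1.0]]
force: [-0.3, -0.2, 5.3]
gripper_width: 28.6
finger_force: 60.9
```

```bash
python3 plan.py 434.2 348.1 290 282.4 4| head -1
```

```text
at [434.  349.  158.6] a 282.4 t 19.23 F [-0.3 -0.2  5.3] w 28.6 tilt [0.0009 0.0009]
```

Request:
{"name": "move_arm", "arguments": {
  "motion": [
    [0,0,-0.01,0],
    [0,0,-0.025,0],
    [0,0,-0.035,0],
    [0,0,-0.035,0],
    [0,0,-0.01,0]
  ]
}}

```text
time: 19.85
eef_pos: [433.9, 349.0, 274.9]
orientation: [[0.214, -0.977, 0.001], [-0.977, -0.214, 0.003], [-0.002, -0.002, -1.0]]
force: [0.6, 0.4, -4.6]
gripper_width: 29.1
finger_force: 60.1
```

```bash
python3 plan.py 531.4 83 273 281.4 10| sed 's/np.float64//g'; python3 -c "
from h import *; print(cams.find_in('scene','gauge') and 0)
im,d=cams.get_image('scene'); cv2.imwrite('pics/s6.png',cv2.resize(im[130:290,200:400,::-1],None,fx=3,fy=3))"
```

```text
at [433.9 349.  274.9] a 282.38 t 19.85 F [ 0.6  0.4 -4.6] w 29.1 tilt [0.0015 0.0026]
[(0.0281), (-0.0038), (0.0002), (0.1)]
[(0.0281), (-0.0039), (0.0002), (0.1)]
[(0.0281), (-0.0039), (0.0002), (0.1)]
[(0.0281), (-0.004), (0.0002), (0.1)]
[(0.028), (-0.004), (0.0002), (0.1)]
[(0.028), (-0.0041), (0.0002), (0.1)]
[(0.028), (-0.0041), (0.0002), (0.1)]
[(0.028), (-0.0042), (0.0002), (0.1)]
[(0.028), (-0.0042), (0.0002), (0.1)]
[(0.028), (-0.0042), (0.0002), (0.1)]
0
```

View pics/s6.png

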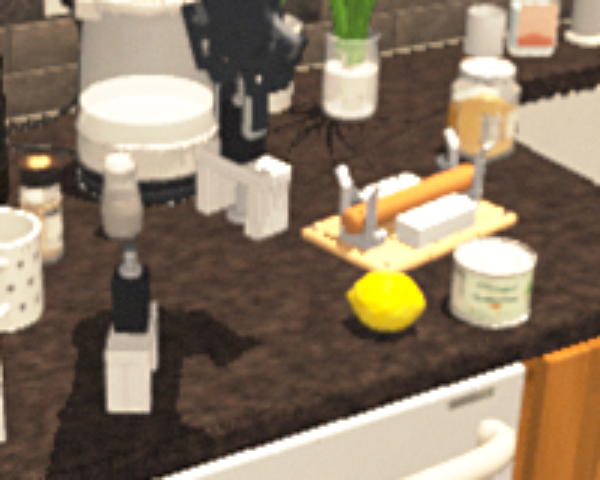

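The gauge is held upright. The pin sits home in the stand and the other things are where they were. I carry the gauge over.

Request:
{"name": "move_arm", "arguments": {
  "motion": [
    [0.028,-0.004,0,0.1],
    [0.028,-0.004,0,0.1],
    [0.028,-0.004,0,0.1],
    [0.028,-0.004,0,0.1],
    [0.028,-0.004,0,0.1]
  ]
}}

```text
time: 20.58
eef_pos: [482.2, 214.7, 270.7]
orientation: [[0.206, -0.979, -0.003], [-0.979, -0.206, -0.002], [0.001, 0.003, -1.0]]
force: [1.2, 1.3, -4.8]
gripper_width: 29.0
finger_force: 60.0
```

Request:
{"name": "move_arm", "arguments": {
  "motion": [
    [0.028,-0.004,0,0.1],
    [0.028,-0.004,0,0.1],
    [0.028,-0.004,0,0.1],
    [0.028,-0.004,0,0.1],
    [0.028,-0.004,0,0.1]
  ]
}}

```text
time: 21.2
eef_pos: [530.1, 81.8, 270.7]
orientation: [[0.197, -0.98, -0.003], [-0.98, -0.197, -0.001], [0.0, 0.004, -1.0]]
force: [0.3, -0.1, -2.7]
gripper_width: 28.7
finger_force: 60.0
```

Request:
{"name": "move_arm", "arguments": {
  "motion": [
    [0,0,0,0],
    [0,0,0,0],
    [0,0,0,0],
    [0,0,0,0],
    [0,0,0,0]
  ]
}}

```text
time: 21.82
eef_pos: [530.6, 83.4, 272.9]
orientation: [[0.198, -0.98, 0.0], [-0.98, -0.198, 0.0], [-0.0, -0.0, -1.0]]
force: [-0.5, 0.1, -3.7]
gripper_width: 28.5
finger_force: 59.9
```

```bash
python3 plan.py 531.4 83 220 281.4 5| sed 's/np.float64//g'; python3 - <<'E'
from fit import *
p=state()['eef_pos']
im,d=cams.get_image('scene'); h=p[2]-158.6+60
print('bridge',*fit([('scene',d)],h,(h-4,h+4),(-5,h-8),[(0,0,43,18)],[p[0],p[1],11.4]),'h',h)
P=cloud('scene',d); k=(np.hypot(P[...,0]-p[0],P[...,1]-p[1])<50)&(P[...,2]>95)&(P[...,2]<h+4); Q=P[k]; print(len(Q),Q.min(0),Q.max(0),cv2.minAreaRect(Q[:,:2].astype(np.float32)))
E
```

```text
at [530.6  83.4 272.9] a 281.42 t 21.82 F [-0.5  0.1 -3.7] w 28.5 tilt [0.     0.0001]
[(0.0001), (-0.0001), (0.0106), (0.0)]
[(0.0001), (-0.0001), (0.0106), (0.0)]
[(0.0001), (-0.0001), (0.0106), (0.0)]
[(0.0001), (-0.0001), (0.0106), (0.0)]
[(0.0001), (-0.0001), (0.0106), (0.0)]
bridge [527.479  84.997  15.915] 29.210727779237825 h 174.3030760183154
541 [484.418  52.619 114.722] [572.698 108.477 178.274] ((531.1031494140625, 81.83137512207031), (89.65790557861328, 42.72740936279297), 12.897418975830078)
```

Request:
{"name": "move_arm", "arguments": {
  "motion": [
    [0,-0.0005,0.012,0],
    [0,0,0.014,0],
    [0,0,0.014,0],
    [0,0,0.01,0],
    [0,0,0.008,0]
  ]
}}

```text
time: 22.5
eef_pos: [531.2, 83.0, 214.0]
orientation: [[0.197, -0.98, -0.001], [-0.98, -0.197, -0.0], [0.0, 0.001, -1.0]]
force: [-0.2, -0.3, -3.5]
gripper_width: 29.0
finger_force: 59.9
```

Request:
{"name": "move_arm", "arguments": {
  "motion": [
    [0,0,0.006,0],
    [0,0,0.004,0],
    [0,0,0.003,0],
    [0,0,0.002,0],
    [0,0,0,0]
  ]
}}

```text
time: 23.12
eef_pos: [531.3, 83.1, 200.0]
orientation: [[0.197, -0.98, 0.0], [-0.98, -0.197, 0.0], [-0.0, -0.0, -1.0]]
force: [0.2, -0.1, -2.7]
gripper_width: 29.1
finger_force: 60.1
```

Foot spring is bearing. Last few millimetres gently.

Request:
{"name": "move_arm", "arguments": {
  "motion": [
    [0,0,0.001,0],
    [0,0,0.001,0],
    [0,0,0.0005,0],
    [0,0,0,0],
    [0,0,0,0]
  ]
}}

```text
time: 23.75
eef_pos: [531.2, 83.1, 197.4]
orientation: [[0.197, -0.98, -0.0], [-0.98, -0.197, -0.0], [0.0, 0.0, -1.0]]
force: [0.8, 0.5, -1.4]
gripper_width: 29.0
finger_force: 60.1
```

Request:
{"name": "move_arm", "arguments": {
  "motion": [
    [0,0,0.0005,0],
    [0,0,0.0005,0],
    [0,0,0,0],
    [0,0,0,0],
    [0,0,0,0]
  ]
}}

```text
time: 24.38
eef_pos: [531.3, 83.1, 196.6]
orientation: [[0.198, -0.98, 0.0], [-0.98, -0.198, 0.0], [0.0, -0.0, -1.0]]
force: [-0.5, -1.2, 1.7]
gripper_width: 28.8
finger_force: 60.7
```

Request:
{"name": "move_arm", "arguments": {
  "motion": [
    [0,0,0.0003,0],
    [0,0,0,0],
    [0,0,0,0],
    [0,0,0,0],
    [0,0,0,0]
  ]
}}

```text
time: 25.0
eef_pos: [531.4, 83.1, 196.5]
orientation: [[0.198, -0.98, 0.001], [-0.98, -0.198, 0.0], [0.0, -0.001, -1.0]]
force: [-2.0, -0.6, 5.0]
gripper_width: 29.1
finger_force: 61.1
```

Request:
{"name": "move_arm", "arguments": {
  "motion": [
    [0,0,0,0],
    [0,0,0,0],
    [0,0,0,0],
    [0,0,0,0],
    [0,0,0,0]
  ],
  "claw": 1
}}

```text
time: 25.62
eef_pos: [531.3, 83.1, 196.1]
orientation: [[0.197, -0.98, -0.0], [-0.98, -0.197, -0.0], [0.0, 0.0, -1.0]]
force: [-1.4, 0.3, -1.3]
gripper_width: 85.2
finger_force: 0.0
```

Request:
{"name": "move_arm", "arguments": {
  "motion": [
    [0,0,-0.01,0],
    [0,0,-0.03,0],
    [0,0,-0.04,0],
    [0,0,-0.04,0],
    [0,0,-0.03,0]
  ]
}}

```text
time: 26.25
eef_pos: [531.4, 83.1, 349.0]
orientation: [[0.198, -0.98, 0.002], [-0.98, -0.198, 0.001], [-0.0, -0.002, -1.0]]
force: [-0.0, 0.2, -1.3]
gripper_width: 85.4
finger_force: 0.0
```

Request:
{"name": "move_arm", "arguments": {
  "motion": [
    [0.04,0,0,0],
    [0.05,0,0,0],
    [0.05,0,0,0],
    [0.05,0,0,0],
    [0.04,0,0,0]
  ]
}}

```text
time: 26.88
eef_pos: [576.7, -144.3, 347.0]
orientation: [[0.197, -0.98, 0.001], [-0.98, -0.197, -0.0], [0.0, -0.001, -1.0]]
force: [0.6, 0.6, 0.2]
gripper_width: 85.0
finger_force: 0.0
```

```bash
python3 - <<'E'
from fit import *
pl=[]
for n in('scene','top'):
    im,d=cams.get_image(n); pl.append(cv2.resize(im[150:250,270:410,::-1],(400,286) ,interpolation=2))
    P=cloud(n,d); g=np.hypot(P[...,0]-531.4,P[...,1]-83)<50
    for lo,hi in((90,106),(142,156),(156,185)):
        Q=P[g&(P[...,2]>lo)&(P[...,2]<hi)]; 
        if len(Q)>3: print(n,(lo,hi),len(Q),np.percentile(Q[:,2],[50,95]),cv2.minAreaRect(Q[:,:2].astype(np.float32)))
    print('bridge',*fit([(n,d)],98,(94,102),(-5,90),[(0,0,43,18)],[531.4,83,11.4]))
cv2.imwrite('pics/f.png',cv2.vconcat(pl)); print(state()['time'],state()['eef_pos'])
E
```

```text
scene (90, 106) 168 [ 98.042 104.16 ] ((530.6133422851562, 83.55561065673828), (89.89606475830078, 37.15445327758789), 15.328855514526367)
scene (142, 156) 62 [149.353 154.3  ] ((531.8189086914062, 81.41349792480469), (31.15866470336914, 29.86606788635254), 11.512764930725098)
scene (156, 185) 31 [170.193 182.656] ((530.0264892578125, 82.28827667236328), (10.13111686706543, 10.32927417755127), 50.49253845214844)
bridge [529.529  83.902  14.425] 19.774355791681003
top (90, 106) 214 [ 97.892 102.416] ((531.7769165039062, 82.49585723876953), (86.83147430419922, 36.969627380371094), 11.656452178955078)
top (142, 156) 78 [148.793 154.958] ((531.5126953125, 82.52427673339844), (30.365114212036133, 30.959463119506836), 13.936653137207031)
top (156, 185) 11 [163.315 182.562] ((529.3793334960938, 81.25827026367188), (11.978048324584961, 11.563633918762207), 85.78301239013672)
bridge [531.077  82.878  11.102] 6.3695579533057805
26.975 [ 576.807 -145.572  346.328]
```

View pics/f.png

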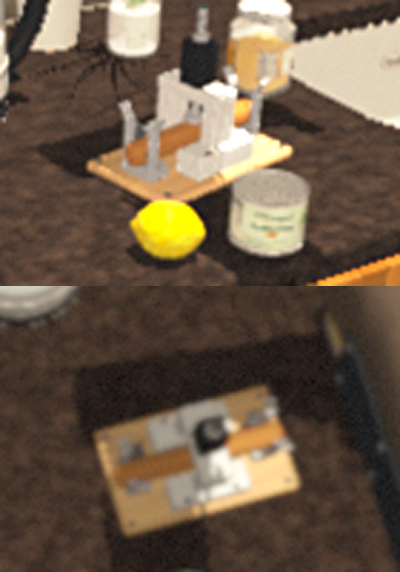

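The gauge stands over the middle of the pin. Its bridge top is at 98 mm (38 + 60), it is centred and square, and both legs are on the rails. I hand in the job.

```bash
python3 -c "
from cell import ticket; print(ticket.finish_job())"
```

```text
the job is handed in; nothing more can be done
None
```

The pin is home in the stand, the gauge stands on both rails over its middle, and I handed the job in at about 27 s; the final images and forces agree with this, though I did not read the jaw and foot values directly.

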